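Set the crosscut sled for the long cut

TASK

Set up the crosscut sled on the table for the long repeat cut: flip the stop that sits farther from the saw slot over to the front of the fence until it hangs fully down, leaving the other stop parked, and tip the board that stands on edge over onto its wide face, towards the fence. Then push the board along the deck until it lies snugly along the fence with its end butted against the lowered stop. Do it all by pushing with the fingers: lift or carry nothing, and do not disturb the things lying round the sled.

Things in the scene. Friction and masses are not known exactly. Their poses are not given: they have to be found in the camera images.
- sled: Crosscut sled, fixed: deck 150 (x) by 345 (y) mm with a fence along the far side. Origin: on the table under the saw slot, midway along it, x towards the fence (away from the robot), y left along it, z up. Deck top z = 21 mm, near edge x = -75 mm; fence front face x = +50 mm, back x = 75 mm, top z = 76 mm. Slot at y = 0, deck from y = -180 to 165 mm, both flip stops right of it.
- long_stop_base: Carrier of the stop farther from the slot, clamped on the fence top 115 to 145 mm right of the slot. Origin on the fence's front face at deck height, axes as the sled's. A board butting the lowered stop has its end at y = 0 here. Hinge pin along y at x = -17, z = 71 mm. Carrier spans y = -20 to 26 mm; its low black locking knob (17 mm wide, at y = 18, x = 12 mm) tops out at z = 73 mm.
- long_stop (a joint): Hinge of the farther stop's arm. 0 = parked, leaning back over the fence, 35 degrees behind upright, held by its weight. Grows as it swings over towards the robot: 0.61 = upright, past which it falls by itself in 2 to 4 s; 3.75 = hangs straight down in front of the fence at its limit. Light: under 1 N at the tip.
- long_stop_tip (a point): Centre of the free end of the farther stop's arm: an aluminium bar 68 mm from pin to end, 28 mm wide across the pin, 14 mm thick (y = 0 to -14 mm in the carrier's frame). Parked, its end is 39 mm behind and 56 mm above the pin; the end's lowest rear corner is 11 mm farther back and 8 mm lower.
- short_stop (a joint): Hinge of the other stop, an identical one 30 to 50 mm right of the saw slot (left-hand stop as the robot sees it); same values. It must stay parked at 0.
- short_stop_tip (a point): Centre of the free end of the arm of the stop that must stay parked.
- board: Offcut 70x160x26 mm, 0.17 kg, on its long edge near the deck front, about parallel to the fence; its top is 70 mm above the deck. Origin: centre of the wide face towards the fence (the underside once tipped). x across the 70 mm width (up at the start), y along its length (left), z through the thickness away from that face. Tips when pushed 25 mm at the top. Seated: origin at sled x = +15 mm.
- board_mid (a point): Centre of the board's volume.
- board_end (a point): Centre of the board's right end face, the end that is to meet the lowered stop.
- stool: Tall stool standing on the table behind the sled; it never moves. Four 25 mm legs; the two nearest feet stand at world x, y = 0.60, 0.02 and 0.62, -0.245 m and lean 6 degrees inwards, with cross bars 0.24 and 0.31 m up and the seat from 0.66 m up, reaching forward to x = 0.58 m. Pass in front of it, never between its legs.
- pencil: Flat carpenter pencil, 170 mm long and 8 mm thick, on the table to the left of the sled; bystander.
- tape_measure: Tape measure, 66 mm tall, on the table to the right of the sled; bystander. Origin: centre of its underside.
- sanding_block: Cork sanding block, 66 by 112 by 34 mm, on the table behind the fence; bystander. Origin: centre of its underside.
- screw_tin: Round tin, 75 mm wide and 58 mm tall, on the table left of the sled; bystander. Origin: centre of its underside.

How it is judged:
By the outcome, as a careful person would: the job done as asked, in the order asked, and still so for the second after the job is handed in, with the robot touching nothing.
It also fails if it takes over 69 s, if anything falls off the work surface, if the arm or the gripper's body presses on something with over 40 N, if the wrist force passes 120 N, or if a joint passes its speed limit or range.

ROBOT

A 6-joint arm with a two-finger parallel gripper is mounted at the origin on a cart in front of the work surface, level with it; the furniture and walls round the work are solid. World frame = base frame: x ahead of the robot, y to its left, z up, the work surface at z = 0. Lengths are in m, angles in rad, forces in N, time in s.
With the tool pointing down it reaches from about 0.35 to 1 m from the base axis. Payload 7.1 kg.
Tool frame: the origin (TCP) lies at the very end of the fingers, on their centre line; the grasp point (between the pads) lies 19 mm behind it (robot.grasp_offset is the distance from the TCP to the grasp point, in m); z points along the fingers, y is the line along which they close (so a half turn about z gives the same grasp; the last joint's range is limited). The gripper opens to 85 mm and grips with 20 to 120 N. Pads are 22 mm wide; open, the fingers measure 114 mm over their backs; the gripper's body (76 mm by 85 mm) begins 54 mm behind the grasp point. The pads swing forward as they close: fully open they stand 13 mm farther back than shut.
Start: joints at [-1.285, 0.423, 1.63, -0, 1.089, -0.019], TCP at [0.188, -0.596, 0.231] pointing down, gripper open.
Joint ranges: [-3, 3], [-0.9, 2.11], [0.09, 2.58], [-1.31, 4.45], [0.11, 2.69], [-2.54, 2.54]. Speed limits (rad/s): [2.39, 2.39, 3.01, 3.14, 3.14, 3.14].

INTERFACE

Orientations are given as a unit quaternion [x, y, z, w].
In Python, from station import robot, eyes gives the robot as it stands.
- The arm moves only by the tool servo_tool, never from a script. Its argument "series" is a list of rows, each an object of numbers: "tx", "ty", "tz": the shift along the tool's x, y, z in cm; "rx", "ry", "rz": the turn, a rotation vector about the tool's x, y, z in rad; "claw": the finger opening in cm, from 0 to 8.54. A call has 1 to 10 rows; each row shifts and turns the commanded pose from where the row before left it, along the tool's axes as they then stand; what a row does not reach is not made up. A row lasts 1/12 s, in which the tool goes at most 41.7 mm and 7.16 degrees, less where a joint would pass 70% of its speed; a pose out of reach is approached as far as the arm can. A call with a gripper value outside its range is refused whole. The fingers move at their own pace and stop on an object; the grip force is fixed at half the most. Time passes only in rows, so rows that do not move let the fingers close. It gives the time, the measured TCP pose, the force, the opening and the grip force at its end, in the units of the state.
- robot.observe(): the state, without advancing time (a new reading comes with each control period).
- eyes.read_camera(name): name is "scene" or "top" or "wrist"; returns (picture, depth): 420x560x3 uint8, red, green, blue; 420x560 float32, m along the optical axis (not along the pixel's ray), 0 where there is no reading.
- eyes.camera_model(name): a dict with "fx", "fy", "cx", "cy" (pixels), "k1" (the pictures are not rectified: a ray, as slopes to the right and down, at radius r is drawn at 1 + k1 r^2 times it, then the intrinsics apply), "pose" (4x4, takes a point from camera to world coordinates). Camera axes: x right, y down, z forward; pixel columns grow to the right and rows downward; lengths in m; the calibration is good to about 2 mm. A picture is of the moment at which its call begins: read the wrist's pose just before it. camera_model takes no time and is no camera call; for the wrist camera it gives the pose at the moment of the call.
- robot.sign_off(): hands the job in; it is judged then, once.
Trained networks look in the newest picture that a camera, given by its name, has taken for a name from the list of things; names that differ only in an ending like _2 or _b are one class to them, and where a whole thing is asked for, a point or a joint stands for the part that bears it (a point fixed in the world has none). Each returns a list of dicts, best first, with "p" (0 to 1); they miss things now and then, are a little off and sometimes report something else, mostly with a low value. They report only what shows in the picture. A call takes as long as a camera call.
- eyes.recognise(query, camera): "rect" ([left, top, right, bottom] in pixels, round what is visible of it).
- eyes.place_of(query, camera): "position" ([column, row] in pixels: a listed point, or the origin of a listed thing).
The state is a dict: "time_s": time; "joint_positions": joint angles; "dq": joint speeds; "joint_torque": joint torques, N m; "tool_pos": TCP position; "eef_rot": TCP orientation; "force": force on the tool from outside, world axes, zero at the start; "torque": the same for the moment, N m; "grip_width": opening from 0.0 (shut) to 1.0 (fully open); "finger_force": force on a finger pad.
Only numpy, scipy, OpenCV 4.12 (cv2) and the standard library are available. Lean on these libraries where they do the work, as an engineer would, in place of code of your own. Each camera call takes 0.05 s, during which the arm holds its last target. There are 200 camera calls.

## Working session

There is one attempt and no reset: what is moved stays moved. The work goes in short steps, Python scripts to look and compute and a tool call to move; the robot and the scene stay as the last step left them, time stands still between calls to the robot, and variables do not carry over. Pictures are saved under pics/ and viewed, at most 10 in all, crops included, and the job is handed in when it is done.

Besides the shell and the picture viewer there is one more tool, called as name([rows], argument=value, ...), one row to a line, values as JSON. servo_tool: Moves the arm, as the interface text tells. Its arguments: {"type":"object","properties":{"series":{"type":"array"}},"required":["series"]}

```bash
mkdir -p pics; cat > h.py <<'E'
import numpy as np, cv2
from station import robot, eyes
def ray(m,uv):
    x=np.array([(uv[0]-m['cx'])/m['fx'],(uv[1]-m['cy'])/m['fy']]);u=x.copy()
    for _ in range(20): u=x/(1+m['k1']*(u@u))
    return u
def world(m,uv,d):
    u=ray(m,uv); return (m['pose']@np.array([u[0]*d,u[1]*d,d,1]))[:3]
def onz(m,uv,z):
    u=ray(m,uv); P=m['pose']; r=P[:3,:3]@np.array([u[0],u[1],1]); t=(z-P[2,3])/r[2]; return P[:3,3]+t*r
def proj(m,p):
    P=m['pose']; c=P[:3,:3].T@(np.array(p)-P[:3,3]); u=c[:2]/c[2]; u=u*(1+m['k1']*(u@u))
    return np.array([u[0]*m['fx']+m['cx'],u[1]*m['fy']+m['cy']])
def cloud(m,dep):
    v,u=np.mgrid[0:420,0:560]; x=np.stack([(u-m['cx'])/m['fx'],(v-m['cy'])/m['fy']],-1); w=x.copy()
    for _ in range(20): w=x/(1+m['k1']*(w**2).sum(-1,keepdims=True))
    p=np.concatenate([w*dep[...,None],dep[...,None]],-1); return p@m['pose'][:3,:3].T+m['pose'][:3,3]
E
cat > a.py <<'E'
from h import *
print(robot.observe())
ims=[]
for c in ['top','scene']:
    im,d=eyes.read_camera(c); m=eyes.camera_model(c); np.savez(c,im=im,d=d); ims.append(im)
    print(c,m['pose'][:3,3].round(3),m['pose'][:3,2].round(2),m['fx'])
    C=cloud(m,d)
    for q in ['sled','long_stop_base','long_stop_tip','short_stop_tip','board','board_mid','board_end','pencil','tape_measure','sanding_block','screw_tin']:
        for r in eyes.place_of(q,c)[:1]:
            u,v=np.array(r['position']).round().astype(int); 
            print(q,round(r['p'],2),u,v,C[v,u].round(3) if 0<=v<420 and 0<=u<560 else '')
    cv2.imwrite(f'pics/{c}.png',im[...,::-1])
E
python3 a.py
```

```text
{'time_s': 0.0, 'joint_positions': array([-1.28499001e+00,  4.23853211e-01,  1.63070236e+00, -3.90751693e-05,
        1.08855350e+00, -1.89925073e-02]), 'dq': array([-9.04161249e-04, -2.93305622e-04, -7.92922662e-06,  6.67516179e-04,
       -2.74650287e-04, -2.39399372e-05]), 'joint_torque': array([-3.50249349e-03, -5.57396328e+01, -2.81741309e+01, -1.10698447e-04,
        7.55977730e-03,  8.45477587e-06]), 'tool_pos': array([ 0.18742984, -0.59566706,  0.23053309]), 'eef_rot': array([ 9.88408007e-01,  1.51819092e-01, -1.17999418e-04, -7.49170706e-04]), 'force': array([-0.17791802,  0.05977535,  0.26391562]), 'torque': array([-0.01816393,  0.016383  , -0.03417428]), 'finger_force': 0.0, 'grip_width': 1.0002250303562492}
top [ 0.34  -0.216  1.335] [ 0.16  0.02 -0.99] 475.5083503138962
sled 0.84 324 237 [ 0.473 -0.304  0.021]
long_stop_base 0.54 374 231 [ 0.486 -0.443  0.027]
long_stop_tip 0.59 390 220 [ 0.499 -0.463  0.151]
short_stop_tip 0.65 352 210 [ 0.529 -0.37   0.136]
board 0.58 328 250 [ 0.431 -0.309  0.092]
board_mid 0.78 324 258 [ 0.412 -0.3    0.055]
board_end 0.93 351 263 [ 0.396 -0.368  0.093]
pencil 0.63 184 212 [0.553 0.093 0.003]
tape_measure 0.83 403 280 [ 0.349 -0.508  0.069]
sanding_block 0.92 360 183 [ 0.622 -0.409  0.027]
scene [0.034 0.866 0.866] [ 0.37 -0.76 -0.53] 508.19072494415667
sled 0.75 320 231 [ 0.439 -0.225  0.058]
long_stop_base 0.53 377 207 [ 0.35  -0.48   0.021]
long_stop_tip 0.75 333 162 [ 0.596 -0.734  0.004]
short_stop_tip 0.62 314 173 [ 0.524 -0.368  0.151]
board 0.59 180 297 [0.646 0.145 0.026]
board_mid 0.68 336 218 [ 0.418 -0.29   0.07 ]
board_end 0.83 350 210 [ 0.396 -0.347  0.071]
pencil 0.89 222 308 [0.547 0.116 0.009]
tape_measure 0.9 375 205 [ 0.356 -0.476  0.029]
sanding_block 0.88 285 204 [ 0.606 -0.348  0.03 ]
screw_tin 0.78 182 296 [0.641 0.143 0.03 ]
```

```bash
python3 - <<'E'
from h import *
m=eyes.camera_model('top'); z=np.load('top.npz'); C=cloud(m,z['d'])
cv2.imwrite('pics/t2.png',cv2.resize(z['im'][150:330,170:450,::-1],None,fx=2.8,fy=2.8,interpolation=2))
# fence top plane points
def fit(sel,name):
    P=C[sel]; 
    if len(P)<5: print(name,len(P));return
    r=cv2.minAreaRect(P[:,:2].astype(np.float32)*1000); print(name,len(P),np.array(r[0]).round(1),np.array(r[1]).round(1),round(r[2],1), cv2.boxPoints(r).round(0).tolist())
X,Y,Z=C[...,0],C[...,1],C[...,2]
reg=(X>.3)&(X<.6)&(Y>-.56)&(Y<-.05)
fit(reg&(abs(Z-.076)<.004)&(X>.44),'fence top')
fit(reg&(abs(Z-.021)<.004),'deck')
fit(reg&(abs(Z-.091)<.006)&(X<.46)&(Y>-.44),'board top')
for q in ['sled','long_stop_base','board_end']:
    pass
print(onz(m,(324,237),0),onz(m,(374,231),.021))
E
```

```text
fence top 782 [ 509.7 -363.5] [405.3  43.7] 75.0 [[436.0, -554.0], [479.0, -565.0], [583.0, -173.0], [541.0, -162.0]]
deck 4100 [ 495.4 -350. ] [387.4 224.7] 74.7 [[336.0, -507.0], [553.0, -567.0], [655.0, -193.0], [438.0, -134.0]]
board top 588 [ 425.  -329.4] [ 68.9 218.8] 0.3 [[390.0, -220.0], [391.0, -439.0], [460.0, -439.0], [459.0, -220.0]]
[ 0.47463546 -0.305259    0.        ] [ 0.48648773 -0.4436403   0.021     ]
```

View pics/t2.png

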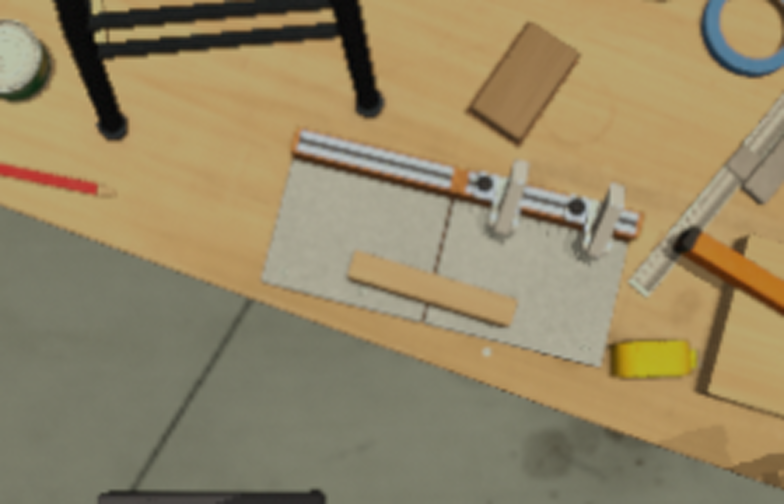

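View pics/scene.png

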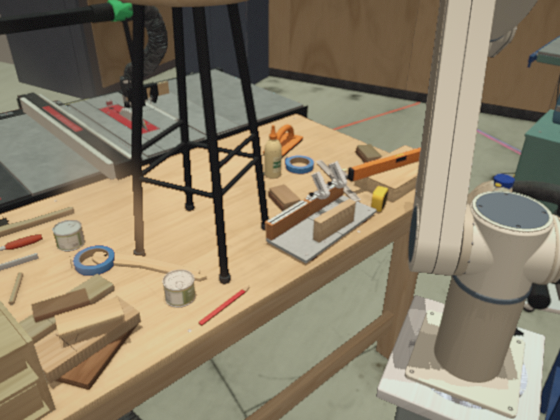

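The crop (2.8x, offset 170,150) shows the sled yawed about -15°, with the slot from (452,195) to (425,320). The board's top runs from (350,255) to (515,325). The short stop is near (510,195) and the long stop near (605,220), both parked. The scene view agrees.

```bash
cat > fit.py <<'E'
from h import *
from scipy.optimize import least_squares
m=eyes.camera_model('top')
def px(c): return np.array(c)/2.8+np.array([170,150])
pts=[((262,282),(-75,165,21)),((600,365),(-75,-180,21)),((425,320),(-75,0,21)),((299,130),(75,165,76)),((641,213),(75,-180,76)),((637,237),(50,-180,76)),((293,153),(50,165,76))]
def T(p,s): 
    c,n=np.cos(p[2]),np.sin(p[2]); s=np.array(s)/1000; return np.array([p[0]+c*s[0]-n*s[1],p[1]+n*s[0]+c*s[1],s[2]])
f=lambda p:np.concatenate([proj(m,T(p,b))-px(a) for a,b in pts])
r=least_squares(f,[.475,-.305,-.26],loss='soft_l1'); p=r.x
print(p.round(4),f(p).round(1))
def inv(w): c,n=np.cos(p[2]),np.sin(p[2]); d=np.array(w[:2])-p[:2]; return (np.array([c*d[0]+n*d[1],-n*d[0]+c*d[1]])*1000).round(1)
for n,c,z in [('boardL',(350,265),91),('boardR',(515,315),91)]: print(n,inv(onz(m,px(c),z/1000)))
for n,(u,v),z in [('ltip',(390,220),148),('stip',(352,210),148),('lbase',(374,231),21),('bend',(351,263),56),('bmid',(324,258),56),('sled',(324,237),0)]: print(n,inv(onz(m,(u,v),z/1000)))
print('tcp',inv(robot.observe()['tool_pos']))
E
python3 fit.py
```

```text
[ 0.467  -0.3136 -0.2603] [-0.3  0.2  0.7  0.5 -0.5  1.  -1.  -1.   1.8 -0.4  1.3  0.1 -1.2 -0.4]
boardL [-43.   82.7]
boardR [-51.6 -77.7]
ltip [  69.9 -136.6]
stip [ 71.8 -37.3]
lbase [  52.3 -120.6]
bend [-52.  -74.3]
bmid [-56.2  -0.8]
sled [ 5.2 10.1]
tcp [-197.3 -344.9]
```

servo_tool([
  {"tz":-2,"rz":0.1134,"claw":0},
  {"tz":-2,"rz":0.1134,"claw":0},
  {"tz":-2,"rz":0.1134,"claw":0},
  {"tz":-2,"rz":0.1134,"claw":0},
  {"tz":-2,"rz":0.1134,"claw":0},
])

```text
invalid input at $.series[0]: expected keys tx, ty, tz, rx, ry, rz, claw
```

servo_tool([
  {"tx":3,"ty":-2.15,"claw":0},
  {"tx":3,"ty":-2.15,"claw":0},
  {"tx":3,"ty":-2.15,"claw":0},
  {"tx":3,"ty":-2.15,"claw":0},
  {"tx":3,"ty":-2.15,"claw":0},
  {"tx":3,"ty":-2.15,"claw":0},
  {"tx":3,"ty":-2.15,"claw":0},
  {"tx":3,"ty":-2.15,"claw":0},
  {"tx":3,"ty":-2.15,"claw":0},
  {"tx":3,"ty":-2.15,"claw":0},
])

```text
invalid input at $.series[0]: expected keys tx, ty, tz, rx, ry, rz, claw
```

```bash
cat >> h.py <<'E'
P0=np.array([.467,-.3136,-.2603])
def T(p,s): 
    c,n=np.cos(p[2]),np.sin(p[2]); s=np.array(s)/1000; return np.array([p[0]+c*s[0]-n*s[1],p[1]+n*s[0]+c*s[1],s[2]])
def inv(w,p=None):
    p=P0 if p is None else p; c,n=np.cos(p[2]),np.sin(p[2]); d=np.array(w[:2])-p[:2]; return np.array([*(np.array([c*d[0]+n*d[1],-n*d[0]+c*d[1]])*1000),w[2]*1000]).round(1)
def tcp():
    from scipy.spatial.transform import Rotation as R
    o=robot.observe(); M=R.from_quat(o['eef_rot']).as_matrix(); print('t',round(o['time_s'],2),'tcp',inv(o['tool_pos']),'yawx',np.arctan2(M[1,0],M[0,0]).round(3),'z',M[:,2].round(3),'F',o['force'].round(1),'g',round(o['grip_width'],2))
E
python3 - <<'E'
from h import *
tcp(); m=eyes.camera_model('wrist'); im,d=eyes.read_camera('wrist'); np.savez('w1',im=im,d=d,pose=m['pose'])
print(inv(m['pose'][:3,3]),m['pose'][:3,2])
C=cloud(m,d)
for q in ['long_stop_tip','short_stop_tip','long_stop_base','board_end','board_mid','board']:
    for r in eyes.place_of(q,'wrist')[:1]:
        u=np.array(r['position']); i=np.clip(u.round().astype(int),0,[559,419]); print(q,round(r['p'],2),u.round(),inv(C[i[1],i[0]]))
cv2.imwrite('pics/w1.png',im[...,::-1])
E
```

```text
t 1.2 tcp [-197.3 -345.   231.3] yawx 0.305 z [ 0.  0. -1.] F [-0.9  0.5  0.3] g 1.0
[-128.5 -302.1  375.4] [-0.30268383 -0.09668092 -0.94817472]
```

View pics/w1.png

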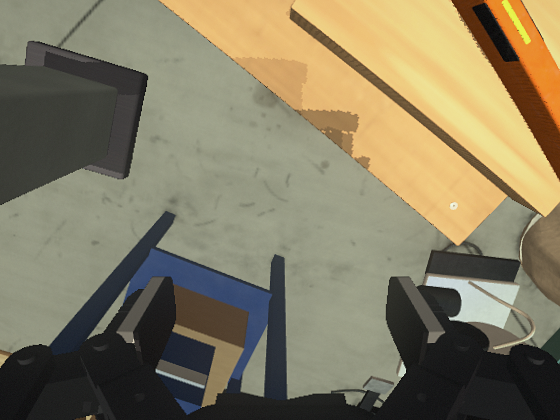

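The picture shows only the floor and the stock boards, because the rows were refused: every key has to be given.

servo_tool([
  {"tx":0,"ty":0,"tz":-2,"rx":0,"ry":0,"rz":0.113,"claw":0},
  {"tx":0,"ty":0,"tz":-2,"rx":0,"ry":0,"rz":0.113,"claw":0},
  {"tx":0,"ty":0,"tz":-2,"rx":0,"ry":0,"rz":0.113,"claw":0},
  {"tx":0,"ty":0,"tz":-2,"rx":0,"ry":0,"rz":0.113,"claw":0},
  {"tx":0,"ty":0,"tz":-2,"rx":0,"ry":0,"rz":0.113,"claw":0},
])

```text
time_s: 1.97
tool_pos: [0.1876, -0.596, 0.3323]
eef_rot: [0.991, -0.133, -0.0, -0.0]
force: [0.2, -0.1, 0.2]
grip_width: 0.304
finger_force: 0.0
```

servo_tool([
  {"tx":3,"ty":-2.15,"tz":0,"rx":0,"ry":0,"rz":0,"claw":0},
  {"tx":3,"ty":-2.15,"tz":0,"rx":0,"ry":0,"rz":0,"claw":0},
  {"tx":3,"ty":-2.15,"tz":0,"rx":0,"ry":0,"rz":0,"claw":0},
  {"tx":3,"ty":-2.15,"tz":0,"rx":0,"ry":0,"rz":0,"claw":0},
  {"tx":3,"ty":-2.15,"tz":0,"rx":0,"ry":0,"rz":0,"claw":0},
  {"tx":3,"ty":-2.15,"tz":0,"rx":0,"ry":0,"rz":0,"claw":0},
  {"tx":3,"ty":-2.15,"tz":0,"rx":0,"ry":0,"rz":0,"claw":0},
  {"tx":3,"ty":-2.15,"tz":0,"rx":0,"ry":0,"rz":0,"claw":0},
  {"tx":3,"ty":-2.15,"tz":0,"rx":0,"ry":0,"rz":0,"claw":0},
  {"tx":3,"ty":-2.15,"tz":0,"rx":0,"ry":0,"rz":0,"claw":0},
])

```text
time_s: 2.8
tool_pos: [0.5344, -0.4646, 0.3313]
eef_rot: [0.992, -0.13, -0.0, 0.0]
force: [-0.3, -1.0, -1.0]
grip_width: 0.003
finger_force: 0.0
```

```bash
cat > look.py <<'E'
import sys
from h import *
n=sys.argv[1]
tcp(); m=eyes.camera_model('wrist'); im,d=eyes.read_camera('wrist'); np.savez(n,im=im,d=d,pose=m['pose'])
print(inv(m['pose'][:3,3]))
C=cloud(m,d)
for q in sys.argv[2:]:
    for r in eyes.place_of(q,'wrist')[:1]:
        u=np.array(r['position']); i=np.clip(u.round().astype(int),0,[559,419]); print(q,round(r['p'],2),u.round(),inv(C[i[1],i[0]]))
cv2.imwrite(f'pics/{n}.png',im[...,::-1])
E
python3 look.py w2 long_stop_tip short_stop_tip long_stop_base board_end board_mid
```

```text
t 2.8 tcp [ 104.  -128.6  331.3] yawx -0.26 z [-0. -0. -1.] F [-0.3 -1.  -1. ] g 0.0
[ 185.5 -129.3  475.5]
long_stop_tip 0.87 [289. 209.] [  72.5 -138.   147.3]
short_stop_tip 0.84 [190. 209.] [ 73.4 -46.3 149.8]
long_stop_base 0.76 [278. 194.] [  67.9 -127.5   83.5]
board_end 0.95 [240. 276.] [-59.1 -76.7  37.5]
board_mid 0.74 [175. 272.] [-31.6  -3.3  77.8]
```

View pics/w2.png

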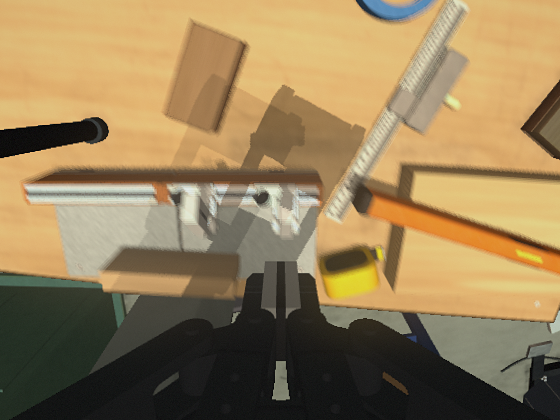

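The wrist view shows both stops parked, the long one at (285,215) and the short one at (195,205). The board is at (170,272). The measured tip (72, -138, 147 mm in the sled frame) matches the expected height, so I'll go down behind it.

servo_tool([
  {"tx":0.1,"ty":0.2,"tz":3,"rx":0,"ry":0,"rz":0,"claw":0},
  {"tx":0.1,"ty":0.2,"tz":3,"rx":0,"ry":0,"rz":0,"claw":0},
  {"tx":0.1,"ty":0.2,"tz":3,"rx":0,"ry":0,"rz":0,"claw":0},
  {"tx":0.1,"ty":0.2,"tz":3,"rx":0,"ry":0,"rz":0,"claw":0},
  {"tx":0,"ty":0.1,"tz":3,"rx":0,"ry":0,"rz":0,"claw":0},
  {"tx":0,"ty":0,"tz":3,"rx":0,"ry":0,"rz":0,"claw":0},
  {"tx":0,"ty":0,"tz":2,"rx":0,"ry":0,"rz":0,"claw":0},
  {"tx":0,"ty":0,"tz":0,"rx":0,"ry":0,"rz":0,"claw":0},
  {"tx":0,"ty":0,"tz":0,"rx":0,"ry":0,"rz":0,"claw":0},
])

```text
time_s: 3.85
tool_pos: [0.5327, -0.4758, 0.1307]
eef_rot: [0.991, -0.131, -0.001, -0.001]
force: [0.2, 0.6, 0.5]
grip_width: 0.0
finger_force: 0.0
```

```bash
python3 -c "
from h import *
tcp()"
```

```text
t 3.85 tcp [ 105.2 -139.8  130.7] yawx -0.262 z [-0.002  0.001 -1.   ] F [0.2 0.6 0.5] g 0.0
```

servo_tool([
  {"tx":-0.7,"ty":0,"tz":0,"rx":0,"ry":0,"rz":0,"claw":0},
  {"tx":-0.7,"ty":0,"tz":0,"rx":0,"ry":0,"rz":0,"claw":0},
  {"tx":-0.7,"ty":0,"tz":0,"rx":0,"ry":0,"rz":0,"claw":0},
  {"tx":-0.7,"ty":0,"tz":0,"rx":0,"ry":0,"rz":0,"claw":0},
  {"tx":-0.7,"ty":0,"tz":0,"rx":0,"ry":0,"rz":0,"claw":0},
  {"tx":-0.6,"ty":0,"tz":0,"rx":0,"ry":0,"rz":0,"claw":0},
  {"tx":-0.6,"ty":0,"tz":0,"rx":0,"ry":0,"rz":0,"claw":0},
  {"tx":-0.6,"ty":0,"tz":0,"rx":0,"ry":0,"rz":0,"claw":0},
  {"tx":-0.6,"ty":0,"tz":0,"rx":0,"ry":0,"rz":0,"claw":0},
  {"tx":-0.6,"ty":0,"tz":0,"rx":0,"ry":0,"rz":0,"claw":0},
])

```text
time_s: 4.68
tool_pos: [0.4709, -0.4584, 0.1312]
eef_rot: [0.992, -0.13, -0.0, -0.0]
force: [0.2, -0.5, -1.3]
grip_width: 0.002
finger_force: 0.1
```

servo_tool([
  {"tx":0,"ty":0,"tz":0,"rx":0,"ry":0,"rz":0,"claw":0},
  {"tx":0,"ty":0,"tz":0,"rx":0,"ry":0,"rz":0,"claw":0},
  {"tx":0,"ty":0,"tz":-1,"rx":0,"ry":0,"rz":0,"claw":0},
  {"tx":0,"ty":0,"tz":-2,"rx":0,"ry":0,"rz":0,"claw":0},
  {"tx":0,"ty":0,"tz":-3,"rx":0,"ry":0,"rz":0,"claw":0},
  {"tx":0,"ty":0,"tz":-3,"rx":0,"ry":0,"rz":0,"claw":0},
  {"tx":0,"ty":0,"tz":-3,"rx":0,"ry":0,"rz":0,"claw":0},
  {"tx":0,"ty":0,"tz":-3,"rx":0,"ry":0,"rz":0,"claw":0},
  {"tx":0,"ty":0,"tz":-3,"rx":0,"ry":0,"rz":0,"claw":0},
  {"tx":0,"ty":0,"tz":0,"rx":0,"ry":0,"rz":0,"claw":0},
])

```text
time_s: 5.52
tool_pos: [0.4741, -0.4608, 0.3196]
eef_rot: [0.992, -0.13, 0.005, 0.004]
force: [-0.4, -0.2, 0.0]
grip_width: 0.003
finger_force: 0.0
```

```bash
python3 look.py w3 long_stop_tip short_stop_tip long_stop_base board_end board_mid
```

```text
t 5.52 tcp [  44.7 -140.4  319.6] yawx -0.26 z [ 0.008 -0.008 -1.   ] F [-0.4 -0.2  0. ] g 0.0
[ 124.7 -140.3  464.5]
long_stop_tip 0.7 [277. 233.] [ -25.6 -139.6   94.3]
short_stop_tip 0.82 [169. 151.] [ 72.  -48.  149.5]
long_stop_base 0.65 [265. 151.] [  61.8 -127.7   90.8]
board_end 0.86 [226. 241.] [-57.8 -76.7  40.7]
board_mid 0.65 [155. 236.] [-31.5  -6.1  88.2]
```

View pics/w3.png

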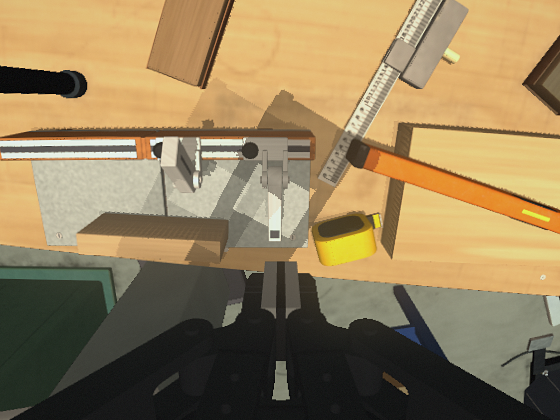

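The long stop is swinging down: it is horizontal at about (277,200), with its tip at (277,233). The short stop is still parked at (180,165). Next I'll fit the board's top edge.

```bash
cat > bt.py <<'E'
from h import *
import sys
n,z0,z1=sys.argv[1],float(sys.argv[2]),float(sys.argv[3])
z=np.load(n+'.npz'); m=dict(eyes.camera_model('wrist')); m['pose']=z['pose']; C=cloud(m,z['d']).reshape(-1,3)
c,s=np.cos(P0[2]),np.sin(P0[2]); d=C[:,:2]-P0[:2]; S=np.c_[c*d[:,0]+s*d[:,1],-s*d[:,0]+c*d[:,1],C[:,2]]*1000
k=(S[:,2]>z0)&(S[:,2]<z1)&(S[:,0]>-95)&(S[:,0]<60)&(S[:,1]>-(float(sys.argv[4]) if len(sys.argv)>4 else 100))&(S[:,1]<150)
r=cv2.minAreaRect(S[k,:2].astype(np.float32)); print(k.sum(),np.round(cv2.boxPoints(r),1).tolist(),np.percentile(S[k],[2,50,98],axis=0).round(1).tolist())
E
python3 bt.py w3 87 95
```

```text
3417 [[-61.79999923706055, -76.5], [58.599998474121094, -82.9000015258789], [67.0, 76.5], [-53.400001525878906, 82.80000305175781]] [[-58.0, -74.6, 88.3], [-42.0, -4.1, 92.2], [49.8, 78.0, 93.8]]
```

servo_tool([
  {"tx":-2.7,"ty":-2.86,"tz":0,"rx":0,"ry":0,"rz":0,"claw":0},
  {"tx":-2.7,"ty":-2.86,"tz":0,"rx":0,"ry":0,"rz":0,"claw":0},
  {"tx":-2.7,"ty":-2.86,"tz":0,"rx":0,"ry":0,"rz":0,"claw":0},
  {"tx":-2.7,"ty":-2.86,"tz":0,"rx":0,"ry":0,"rz":0,"claw":0},
  {"tx":-2.7,"ty":-2.86,"tz":0,"rx":0,"ry":0,"rz":0,"claw":0},
  {"tx":0,"ty":0,"tz":3.4,"rx":0,"ry":0,"rz":0,"claw":0},
  {"tx":0,"ty":0,"tz":3.4,"rx":0,"ry":0,"rz":0,"claw":0},
  {"tx":0,"ty":0,"tz":3.4,"rx":0,"ry":0,"rz":0,"claw":0},
  {"tx":0,"ty":0,"tz":0,"rx":0,"ry":0,"rz":0,"claw":0},
  {"tx":0,"ty":0,"tz":0,"rx":0,"ry":0,"rz":0,"claw":0},
])

```text
time_s: 6.65
tool_pos: [0.3767, -0.2847, 0.2078]
eef_rot: [0.992, -0.13, -0.002, -0.001]
force: [0.7, -0.3, 0.6]
grip_width: -0.003
finger_force: 0.0
```

```bash
python3 look.py w4 short_stop_tip board_end board_mid long_stop_tip; python3 bt.py w4 87 95; python3 -c "
from h import *
m=eyes.camera_model('top'); im,d=eyes.read_camera('top'); C=cloud(m,d)
for q in ['long_stop_tip','short_stop_tip']:
  for r in eyes.place_of(q,'top')[:1]:
    u=np.array(r['position']).round().astype(int); print(q,r['p'],u,inv(C[u[1],u[0]]))
"
```

```text
t 6.65 tcp [-94.7   4.7 207.8] yawx -0.26 z [-0.004  0.003 -1.   ] F [ 0.7 -0.3  0.6] g -0.0
[-12.5   3.6 351.5]
board_mid 0.81 [282. 124.] [-41.5   2.6  93.6]
long_stop_tip 0.85 [454.  36.] [  21.4 -129.5   46.7]
8769 [[-61.5, -76.5], [32.400001525878906, -81.4000015258789], [40.900001525878906, 78.69999694824219], [-53.099998474121094, 83.5999984741211]] [[-58.0, -73.4, 90.7], [-43.5, 3.3, 92.5], [-28.6, 79.1, 94.0]]
long_stop_tip 0.66 [376 242] [  19.6 -128.1   52.1]
short_stop_tip 0.55 [354 209] [ 76.  -41.9 145.6]
```

The long stop now hangs down, with its front face at x≈20 and its tip low. The board hasn't moved. Tipping it next.

servo_tool([
  {"tx":0,"ty":0,"tz":3.2,"rx":0,"ry":0,"rz":0,"claw":0},
  {"tx":0,"ty":0,"tz":3.2,"rx":0,"ry":0,"rz":0,"claw":0},
  {"tx":0,"ty":0,"tz":3.2,"rx":0,"ry":0,"rz":0,"claw":0},
  {"tx":0,"ty":0,"tz":3.2,"rx":0,"ry":0,"rz":0,"claw":0},
  {"tx":1,"ty":0,"tz":0,"rx":0,"ry":0,"rz":0,"claw":0},
  {"tx":1,"ty":0,"tz":0,"rx":0,"ry":0,"rz":0,"claw":0},
  {"tx":0.5,"ty":0,"tz":0,"rx":0,"ry":0,"rz":0,"claw":0},
  {"tx":0.4,"ty":0,"tz":0,"rx":0,"ry":0,"rz":0,"claw":0},
  {"tx":0.4,"ty":0,"tz":0,"rx":0,"ry":0,"rz":0,"claw":0},
  {"tx":0.4,"ty":0,"tz":0,"rx":0,"ry":0,"rz":0,"claw":0},
])

```text
time_s: 7.88
tool_pos: [0.4148, -0.2958, 0.0828]
eef_rot: [0.992, -0.13, 0.001, 0.001]
force: [0.1, 0.4, 0.1]
grip_width: -0.009
finger_force: 0.1
```

servo_tool([
  {"tx":0.4,"ty":0,"tz":0,"rx":0,"ry":0,"rz":0,"claw":0},
  {"tx":0.4,"ty":0,"tz":0,"rx":0,"ry":0,"rz":0,"claw":0},
  {"tx":0.4,"ty":0,"tz":0,"rx":0,"ry":0,"rz":0,"claw":0},
  {"tx":0.4,"ty":0,"tz":0,"rx":0,"ry":0,"rz":0,"claw":0},
  {"tx":0.4,"ty":0,"tz":0,"rx":0,"ry":0,"rz":0,"claw":0},
  {"tx":0.3,"ty":0,"tz":0,"rx":0,"ry":0,"rz":0,"claw":0},
  {"tx":0,"ty":0,"tz":0,"rx":0,"ry":0,"rz":0,"claw":0},
])

```text
time_s: 8.47
tool_pos: [0.4366, -0.3014, 0.0813]
eef_rot: [0.992, -0.13, 0.0, 0.0]
force: [-0.2, -0.2, -0.5]
grip_width: 0.002
finger_force: 0.0
```

```bash
python3 look.py w5 board board_mid board_end; python3 bt.py w5 43 52;python3 bt.py w5 55 95
```

```text
t 8.47 tcp [-32.6   4.   81.3] yawx -0.26 z [ 0. -0. -1.] F [-0.2 -0.2 -0.5] g 0.0
[ 48.8   3.3 225.5]
board 0.85 [282. 166.] [ 9.8  2.1 48. ]
board_mid 0.93 [287. 169.] [ 8.5 -0.3 48.5]
board_end 0.72 [437. 180.] [  3.3 -74.3  49.3]
40685 [[-33.70000076293945, -78.0999984741211], [49.400001525878906, -82.0], [59.599998474121094, 136.39999389648438], [-23.600000381469727, 140.3000030517578]] [[-28.2, -73.3, 47.1], [5.7, 8.3, 48.5], [41.0, 76.5, 49.8]]
12228 [[-26.5, -100.0], [60.0, -100.0], [60.0, 115.5], [-26.5, 115.5]] [[-22.0, -44.1, 72.4], [54.7, 16.0, 78.3], [59.8, 108.3, 94.3]]
```

View pics/w5.png

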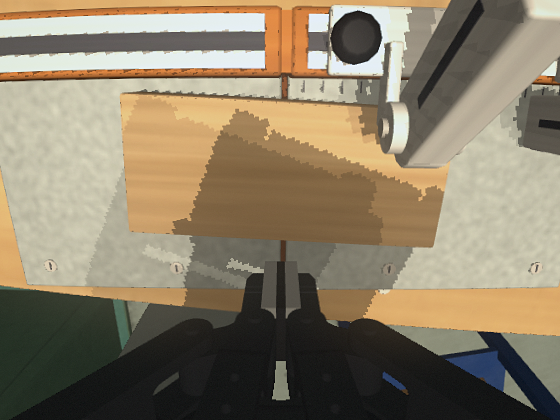

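The board lies flat on its wide face, top at z≈48, from (122,95) to (440,245) in the picture. It is just short of the fence, with a slight yaw. I'll back off, lower the finger and push it to the fence.

servo_tool([
  {"tx":-1.6,"ty":-0.5,"tz":0,"rx":0,"ry":0,"rz":0,"claw":0},
  {"tx":-1.6,"ty":-0.5,"tz":0,"rx":0,"ry":0,"rz":0,"claw":0},
  {"tx":0,"ty":0,"tz":2,"rx":0,"ry":0,"rz":0,"claw":0},
  {"tx":0,"ty":0,"tz":2,"rx":0,"ry":0,"rz":0,"claw":0},
  {"tx":0,"ty":0,"tz":1.2,"rx":0,"ry":0,"rz":0,"claw":0},
  {"tx":0,"ty":0,"tz":0,"rx":0,"ry":0,"rz":0,"claw":0},
  {"tx":0.7,"ty":0,"tz":0,"rx":0,"ry":0,"rz":0,"claw":0},
  {"tx":0.7,"ty":0,"tz":0,"rx":0,"ry":0,"rz":0,"claw":0},
  {"tx":0.4,"ty":0,"tz":0,"rx":0,"ry":0,"rz":0,"claw":0},
  {"tx":0.4,"ty":0,"tz":0,"rx":0,"ry":0,"rz":0,"claw":0},
])

```text
time_s: 9.5
tool_pos: [0.4303, -0.2897, 0.0302]
eef_rot: [0.992, -0.13, 0.001, 0.001]
force: [0.7, -0.2, -0.3]
grip_width: -0.002
finger_force: 0.0
```

servo_tool([
  {"tx":0.3,"ty":0,"tz":0,"rx":0,"ry":0,"rz":0,"claw":0},
  {"tx":0.3,"ty":0,"tz":0,"rx":0,"ry":0,"rz":0,"claw":0},
  {"tx":0.2,"ty":0,"tz":0,"rx":0,"ry":0,"rz":0,"claw":0},
  {"tx":0.2,"ty":0,"tz":0,"rx":0,"ry":0,"rz":0,"claw":0},
  {"tx":0,"ty":0,"tz":0,"rx":0,"ry":0,"rz":0,"claw":0},
])

```text
time_s: 9.92
tool_pos: [0.4375, -0.291, 0.0292]
eef_rot: [0.992, -0.13, -0.001, -0.0]
force: [-4.7, 0.1, 4.4]
grip_width: -0.001
finger_force: 2.3
```

```bash
python3 look.py w6 board board_end; python3 bt.py w6 45 52;python3 -c "
from h import *
print(robot.observe()['joint_positions'])"
```

```text
t 9.92 tcp [-34.3  14.2  29.2] yawx -0.26 z [-0.002  0.001 -1.   ] F [-4.7  0.1  4.4] g -0.0
[ 47.5  13.4 173.2]
board 0.76 [311. 175.] [16.4  2.7 47.7]
board_end 0.71 [516. 196.] [ 23.4 -40.1  94.8]
78403 [[-28.899999618530273, -79.5], [52.099998474121094, -79.80000305175781], [53.0, 106.30000305175781], [-28.100000381469727, 106.69999694824219]] [[-23.4, -69.2, 47.2], [13.4, 9.6, 48.5], [47.3, 76.4, 49.8]]
[-6.09533397e-01  6.03879974e-01  1.94592655e+00 -2.77049604e-04
  5.93594320e-01  1.22176873e+00]
```

servo_tool([
  {"tx":0.2,"ty":0,"tz":0,"rx":0,"ry":0,"rz":0,"claw":0},
  {"tx":0.2,"ty":0,"tz":0,"rx":0,"ry":0,"rz":0,"claw":0},
  {"tx":0,"ty":0,"tz":0,"rx":0,"ry":0,"rz":0,"claw":0},
  {"tx":0,"ty":0,"tz":0,"rx":0,"ry":0,"rz":0,"claw":0},
])

```text
time_s: 10.4
tool_pos: [0.4384, -0.2912, 0.0288]
eef_rot: [0.992, -0.13, -0.004, -0.001]
force: [-16.0, -1.2, 9.7]
grip_width: -0.001
finger_force: 7.2
```

```bash
python3 look.py w7 board; python3 bt.py w7 45 52
```

```text
t 10.4 tcp [-33.4  14.2  28.8] yawx -0.26 z [-0.007  0.003 -1.   ] F [-16.   -1.2   9.7] g -0.0
[ 49.2  13.3 172.3]
board 0.79 [311. 174.] [18.   2.8 48. ]
78323 [[-27.399999618530273, 85.0], [-27.299999237060547, -79.4000015258789], [52.20000076293945, -79.30000305175781], [52.099998474121094, 85.0999984741211]] [[-22.2, -68.9, 47.2], [14.3, 9.7, 48.5], [47.5, 76.3, 49.8]]
```

View pics/w7.png

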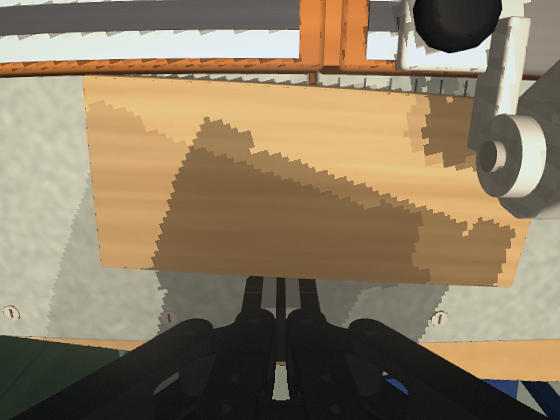

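The picture shows the board's left far corner at the fence near (85,75), while the right end, near (480,97), still looks slightly off it. I'll measure its edges properly.

```bash
cat > edge.py <<'E'
from h import *
import sys
z=np.load(sys.argv[1]+'.npz'); m=dict(eyes.camera_model('wrist')); m['pose']=z['pose']; C=cloud(m,z['d']).reshape(-1,3)
c,s=np.cos(P0[2]),np.sin(P0[2]); d=C[:,:2]-P0[:2]; S=np.c_[c*d[:,0]+s*d[:,1],-s*d[:,0]+c*d[:,1],C[:,2]]*1000
b=(S[:,2]>46)&(S[:,2]<51)&(abs(S[:,0])<70); f=(abs(S[:,2]-77)<4)&(S[:,0]>20)&(S[:,0]<90)
for y in range(-150,120,15):
    k=abs(S[:,1]-y)<3; q=lambda k,v,p: np.percentile(S[k,0],p).round(1) if k.sum()>20 else None
    print(y,'near',q(k&b,0,1),'far',q(k&b,0,99),'fence',q(k&f,0,2))
k=b&(abs(S[:,0]-10)<10); print('ends',np.percentile(S[k,1],[.5,99.5]).round(1))
E
python3 edge.py w7; python3 edge.py w5
```

```text
-150 near None far None fence None
-135 near None far None fence None
-120 near None far None fence None
-105 near None far None fence None
-90 near None far None fence None
-75 near -26.4 far 1.7 fence None
-60 near -25.2 far 12.0 fence None
-45 near -24.2 far 43.8 fence None
-30 near -23.1 far 44.8 fence 50.6
-15 near -22.4 far 46.1 fence 51.0
0 near -26.4 far 46.6 fence 51.7
15 near -22.4 far 47.2 fence 51.4
30 near -19.7 far 48.5 fence 51.3
45 near -19.0 far 49.0 fence 51.5
60 near -17.8 far 49.8 fence 51.6
75 near -17.2 far 50.8 fence 51.6
90 near None far None fence None
105 near None far None fence None
ends [-70.4  79.1]
-150 near None far None fence None
-135 near None far None fence None
-120 near None far None fence None
-105 near None far None fence 50.3
-90 near None far None fence None
-75 near -33.0 far 9.3 fence None
-60 near -32.1 far 8.9 fence None
-45 near -31.0 far 26.3 fence None
-30 near -29.9 far 38.3 fence None
-15 near -29.0 far 39.1 fence 51.1
0 near -28.0 far 39.9 fence 52.5
15 near -27.2 far 40.8 fence 51.7
30 near -26.6 far 41.8 fence 51.5
45 near -25.5 far 42.7 fence 51.6
60 near -24.7 far 43.4 fence 51.6
75 near -24.1 far 44.2 fence 51.9
90 near None far None fence 51.9
105 near None far None fence 52.0
ends [-78.6  78.9]
```

The left corner is at the fence (x≈51.5) and the right end is about 8 mm off. I'll back off, turn the tool 90° so its camera stays clear of the short stop, and push right of centre.

servo_tool([
  {"tx":-1.5,"ty":0,"tz":0,"rx":0,"ry":0,"rz":0,"claw":0},
  {"tx":-1.5,"ty":0,"tz":0,"rx":0,"ry":0,"rz":0,"claw":0},
  {"tx":-0.5,"ty":0,"tz":0,"rx":0,"ry":0,"rz":-0.1,"claw":0},
  {"tx":0,"ty":0,"tz":-0.5,"rx":0,"ry":0,"rz":-0.123,"claw":0},
  {"tx":0,"ty":0,"tz":-0.5,"rx":0,"ry":0,"rz":-0.123,"claw":0},
  {"tx":0,"ty":0,"tz":0,"rx":0,"ry":0,"rz":-0.123,"claw":0},
  {"tx":0,"ty":0,"tz":0,"rx":0,"ry":0,"rz":-0.123,"claw":0},
  {"tx":0,"ty":0,"tz":0,"rx":0,"ry":0,"rz":-0.123,"claw":0},
  {"tx":0,"ty":0,"tz":0,"rx":0,"ry":0,"rz":-0.123,"claw":0},
  {"tx":0,"ty":0,"tz":0,"rx":0,"ry":0,"rz":-0.123,"claw":0},
])

```text
time_s: 11.33
tool_pos: [0.4093, -0.2839, 0.0395]
eef_rot: [0.938, 0.346, 0.001, 0.001]
force: [0.1, 0.1, 0.2]
grip_width: 0.002
finger_force: 0.0
```

servo_tool([
  {"tx":0,"ty":0,"tz":0,"rx":0,"ry":0,"rz":-0.123,"claw":0},
  {"tx":0,"ty":0,"tz":0,"rx":0,"ry":0,"rz":-0.122,"claw":0},
  {"tx":0,"ty":0,"tz":0,"rx":0,"ry":0,"rz":-0.122,"claw":0},
  {"tx":0,"ty":0,"tz":0,"rx":0,"ry":0,"rz":-0.122,"claw":0},
  {"tx":0,"ty":0,"tz":0,"rx":0,"ry":0,"rz":-0.121,"claw":0},
  {"tx":0,"ty":0,"tz":0,"rx":0,"ry":0,"rz":0,"claw":0},
])

```text
time_s: 11.83
tool_pos: [0.4092, -0.2839, 0.0394]
eef_rot: [0.792, 0.611, 0.0, 0.001]
force: [0.6, 0.0, -0.2]
grip_width: 0.003
finger_force: 0.0
```

```bash
python3 look.py w8 board; python3 edge.py w8
```

```text
t 11.83 tcp [-63.5  13.9  39.4] yawx 1.315 z [ 0.001 -0.001 -1.   ] F [ 0.6  0.  -0.2] g 0.0
[-64.1  94.6 183.5]
board 0.58 [429. 286.] [-1.4 14.  48.5]
-150 near None far None fence None
-135 near None far None fence None
-120 near None far None fence None
-105 near None far None fence None
-90 near None far None fence None
-75 near None far None fence None
-60 near None far None fence None
-45 near -5.7 far 51.5 fence None
-30 near -15.2 far 51.3 fence 49.7
-15 near -4.4 far 51.3 fence None
0 near -22.8 far 53.0 fence None
15 near -22.0 far 51.4 fence None
30 near -21.3 far 51.4 fence None
45 near -20.4 far 48.0 fence None
60 near -19.5 far 44.3 fence None
75 near -18.6 far 40.8 fence None
90 near None far None fence None
105 near None far None fence None
ends [-25.   80.1]
```

servo_tool([
  {"tx":-3,"ty":0,"tz":0.5,"rx":0,"ry":0,"rz":0,"claw":0},
  {"tx":-3,"ty":0,"tz":0.5,"rx":0,"ry":0,"rz":0,"claw":0},
  {"tx":0,"ty":1,"tz":0,"rx":0,"ry":0,"rz":0,"claw":0},
  {"tx":0,"ty":1,"tz":0,"rx":0,"ry":0,"rz":0,"claw":0},
  {"tx":0,"ty":0.3,"tz":0,"rx":0,"ry":0,"rz":0,"claw":0},
  {"tx":0,"ty":0.2,"tz":0,"rx":0,"ry":0,"rz":0,"claw":0},
  {"tx":0,"ty":0.2,"tz":0,"rx":0,"ry":0,"rz":0,"claw":0},
  {"tx":0,"ty":0.2,"tz":0,"rx":0,"ry":0,"rz":0,"claw":0},
  {"tx":0,"ty":0,"tz":0,"rx":0,"ry":0,"rz":0,"claw":0},
])

```text
time_s: 12.68
tool_pos: [0.4215, -0.3483, 0.0294]
eef_rot: [0.793, 0.61, 0.0, -0.0]
force: [0.2, 0.3, 0.1]
grip_width: 0.002
finger_force: 0.0
```

```bash
python3 look.py w9 board; python3 edge.py w9 | grep -v None.far.None
```

```text
t 12.68 tcp [-35.1 -45.3  29.4] yawx 1.311 z [ 0.  0. -1.] F [0.2 0.3 0.1] g 0.0
[-35.1  35.4 173.5]
board 0.67 [397. 170.] [ 5.   6.4 48.5]
-75 near 32.3 far 46.7 fence None
-60 near -10.3 far 50.9 fence None
-45 near -19.7 far 50.9 fence None
-30 near -20.4 far 51.0 fence 49.7
-15 near -20.1 far 51.1 fence 49.6
0 near -19.8 far 52.0 fence None
15 near -19.5 far 51.3 fence None
30 near -19.2 far 51.5 fence None
45 near -19.1 far 51.6 fence None
60 near -18.4 far 51.8 fence None
ends [-60.2  59.8]
```

servo_tool([
  {"tx":0,"ty":0.2,"tz":0,"rx":0,"ry":0,"rz":0,"claw":0},
  {"tx":0,"ty":0.1,"tz":0,"rx":0,"ry":0,"rz":0,"claw":0},
  {"tx":0,"ty":0.1,"tz":0,"rx":0,"ry":0,"rz":0,"claw":0},
  {"tx":0,"ty":0,"tz":0,"rx":0,"ry":0,"rz":0,"claw":0},
])

```text
time_s: 13.12
tool_pos: [0.4234, -0.3492, 0.0292]
eef_rot: [0.793, 0.61, -0.001, -0.002]
force: [-6.5, 0.9, 5.6]
grip_width: -0.002
finger_force: 3.5
```

```bash
python3 look.py w10 board; python3 edge.py w10 | grep -v None.far.None
```

```text
t 13.12 tcp [-32.9 -45.7  29.2] yawx 1.311 z [-0.003  0.002 -1.   ] F [-6.5  0.9  5.6] g -0.0
[-32.5  34.9 173.4]
board 0.76 [397. 167.] [ 7.3  7.  48. ]
-75 near 33.7 far 45.7 fence None
-60 near -7.5 far 51.0 fence None
-45 near -17.6 far 50.9 fence None
-30 near -18.7 far 51.0 fence 49.9
-15 near -18.7 far 50.9 fence 49.7
0 near -18.6 far 52.4 fence None
15 near -18.5 far 51.2 fence None
30 near -18.4 far 51.3 fence None
45 near -18.5 far 51.5 fence None
60 near -18.2 far 51.7 fence None
ends [-59.2  59.3]
```

The board is now flush with the fence. Next, around to its left end to push it along to the stop.

servo_tool([
  {"tx":0,"ty":-2,"tz":0,"rx":0,"ry":0,"rz":0,"claw":0},
  {"tx":3.9,"ty":0,"tz":0,"rx":0,"ry":0,"rz":0,"claw":0},
  {"tx":3.9,"ty":0,"tz":0,"rx":0,"ry":0,"rz":0,"claw":0},
  {"tx":3.9,"ty":0,"tz":0,"rx":0,"ry":0,"rz":0,"claw":0},
  {"tx":3.9,"ty":0,"tz":0,"rx":0,"ry":0,"rz":0,"claw":0},
  {"tx":0,"ty":0,"tz":0,"rx":0,"ry":0,"rz":0,"claw":0},
  {"tx":0,"ty":2.2,"tz":0,"rx":0,"ry":0,"rz":0,"claw":0},
  {"tx":0,"ty":2.2,"tz":0,"rx":0,"ry":0,"rz":0,"claw":0},
  {"tx":0,"ty":2.2,"tz":0,"rx":0,"ry":0,"rz":0,"claw":0},
  {"tx":0,"ty":0,"tz":0,"rx":0,"ry":0,"rz":0,"claw":0},
])

```text
time_s: 14.05
tool_pos: [0.5149, -0.2128, 0.0303]
eef_rot: [0.793, 0.61, 0.002, 0.003]
force: [0.7, -0.5, 0.3]
grip_width: 0.0
finger_force: 0.0
```

```bash
python3 look.py w11 board; python3 edge.py w11 | grep -v None.far.None
```

```text
t 14.05 tcp [ 20.3 109.7  30.3] yawx 1.311 z [ 0.007 -0.003 -1.   ] F [ 0.7 -0.5  0.3] g 0.0
[ 19.2 190.5 174.3]
60 near 16.5 far 24.0 fence None
75 near 17.9 far 22.6 fence None
105 near 51.2 far 51.7 fence 21.8
ends [ 58.1 120.3]
```

servo_tool([
  {"tx":-0.8,"ty":-0.3,"tz":0,"rx":0,"ry":0,"rz":0,"claw":0},
  {"tx":-0.7,"ty":0,"tz":0,"rx":0,"ry":0,"rz":0,"claw":0},
  {"tx":-0.6,"ty":0,"tz":0,"rx":0,"ry":0,"rz":0,"claw":0},
  {"tx":-0.6,"ty":0,"tz":0,"rx":0,"ry":0,"rz":0,"claw":0},
  {"tx":-0.6,"ty":0,"tz":0,"rx":0,"ry":0,"rz":0,"claw":0},
  {"tx":-0.6,"ty":0,"tz":0,"rx":0,"ry":0,"rz":0,"claw":0},
  {"tx":-0.6,"ty":0,"tz":0,"rx":0,"ry":0,"rz":0,"claw":0},
  {"tx":-0.6,"ty":0,"tz":0,"rx":0,"ry":0,"rz":0,"claw":0},
  {"tx":-0.5,"ty":0,"tz":0,"rx":0,"ry":0,"rz":0,"claw":0},
  {"tx":0,"ty":0,"tz":0,"rx":0,"ry":0,"rz":0,"claw":0},
])

```text
time_s: 14.98
tool_pos: [0.4916, -0.2654, 0.0293]
eef_rot: [0.793, 0.609, -0.0, 0.0]
force: [-0.2, 0.9, 0.2]
grip_width: -0.0
finger_force: 0.0
```

```bash
python3 -c "
from h import *
tcp(); m=eyes.camera_model('top'); im,d=eyes.read_camera('top'); cv2.imwrite('pics/t3.png',cv2.resize(im[190:270,250:420,::-1],None,fx=4.5,fy=4.5,interpolation=2))
for y in (-131,-138): print(proj(m,T(P0,(19,y,40))))
"
```

```text
t 14.98 tcp [11.4 52.9 29.3] yawx 1.31 z [-0. -0. -1.] F [-0.2  0.9  0.2] g -0.0
[376.23072692 242.86461018]
[378.71555478 243.4687987 ]
```

View pics/t3.png

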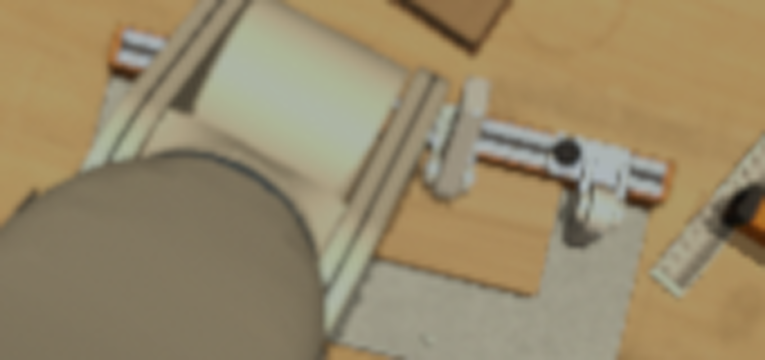

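The board's right end is at about (545,250) and the lowered stop at about (590,215). There are roughly 13 mm to go.

servo_tool([
  {"tx":-0.4,"ty":0.1,"tz":0,"rx":0,"ry":0,"rz":0,"claw":0},
  {"tx":-0.3,"ty":0.1,"tz":0,"rx":0,"ry":0,"rz":0,"claw":0},
  {"tx":-0.2,"ty":0,"tz":0,"rx":0,"ry":0,"rz":0,"claw":0},
  {"tx":0,"ty":0,"tz":0,"rx":0,"ry":0,"rz":0,"claw":0},
])

```text
time_s: 15.37
tool_pos: [0.4919, -0.274, 0.0293]
eef_rot: [0.793, 0.609, 0.0, 0.0]
force: [-0.5, 1.7, -0.0]
grip_width: 0.0
finger_force: 0.2
```

servo_tool([
  {"tx":-0.2,"ty":0,"tz":0,"rx":0,"ry":0,"rz":0,"claw":0},
  {"tx":-0.1,"ty":0,"tz":0,"rx":0,"ry":0,"rz":0,"claw":0},
  {"tx":0,"ty":0,"tz":0,"rx":0,"ry":0,"rz":0,"claw":0},
])

```text
time_s: 15.62
tool_pos: [0.4913, -0.2763, 0.0293]
eef_rot: [0.793, 0.609, 0.0, -0.0]
force: [1.2, 3.1, -0.1]
grip_width: -0.003
finger_force: 1.8
```

```bash
python3 -c "
from h import *
tcp()"
```

```text
t 15.62 tcp [13.8 42.2 29.3] yawx 1.311 z [ 0.  0. -1.] F [ 1.2  3.1 -0.1] g -0.0
```

servo_tool([
  {"tx":-0.1,"ty":0,"tz":0,"rx":0,"ry":0,"rz":0,"claw":0},
  {"tx":0,"ty":0,"tz":0,"rx":0,"ry":0,"rz":0,"claw":0},
])

```text
time_s: 15.78
tool_pos: [0.491, -0.2765, 0.0293]
eef_rot: [0.793, 0.609, 0.0, -0.0]
force: [2.3, 7.6, 0.6]
grip_width: -0.001
finger_force: 4.4
```

servo_tool([
  {"tx":-0.1,"ty":0,"tz":0,"rx":0,"ry":0,"rz":0,"claw":0},
  {"tx":0,"ty":0,"tz":0,"rx":0,"ry":0,"rz":0,"claw":0},
])

```text
time_s: 15.95
tool_pos: [0.4909, -0.2766, 0.0293]
eef_rot: [0.793, 0.609, 0.001, -0.001]
force: [3.8, 13.6, 2.6]
grip_width: 0.002
finger_force: 7.1
```

```bash
python3 -c "
from h import *
tcp()"; python3 look.py w12 board; python3 edge.py w12 | grep -v None.far.None
```

```text
t 15.95 tcp [13.6 41.9 29.3] yawx 1.31 z [-0.     0.002 -1.   ] F [ 3.8 13.6  2.6] g 0.0
t 15.95 tcp [13.6 41.9 29.3] yawx 1.31 z [-0.     0.002 -1.   ] F [ 3.8 13.6  2.6] g 0.0
[ 13.7 122.3 173.6]
0 near 10.8 far 16.4 fence None
15 near 11.7 far 15.4 fence None
30 near -14.0 far 51.3 fence 50.7
45 near 0.2 far 51.5 fence 29.9
60 near 50.8 far 51.5 fence 51.1
75 near 50.9 far 51.6 fence 51.4
90 near 51.0 far 51.8 fence 51.5
105 near 51.2 far 52.0 fence 51.5
ends [-8.6 52.5]
```

It is butted: the finger has stalled at about 14 N. One last push toward the fence at mid-board, then check.

servo_tool([
  {"tx":1,"ty":0,"tz":0,"rx":0,"ry":0,"rz":0,"claw":0},
  {"tx":2,"ty":0,"tz":0,"rx":0,"ry":0,"rz":0,"claw":0},
  {"tx":0,"ty":-2.7,"tz":0,"rx":0,"ry":0,"rz":0,"claw":0},
  {"tx":0,"ty":-2.7,"tz":0,"rx":0,"ry":0,"rz":0,"claw":0},
  {"tx":0,"ty":-2.7,"tz":0,"rx":0,"ry":0,"rz":0,"claw":0},
  {"tx":0,"ty":0,"tz":0,"rx":0,"ry":0,"rz":0,"claw":0},
  {"tx":-4,"ty":0,"tz":0,"rx":0,"ry":0,"rz":0,"claw":0},
  {"tx":-4,"ty":0,"tz":0,"rx":0,"ry":0,"rz":0,"claw":0},
  {"tx":-4,"ty":0,"tz":0,"rx":0,"ry":0,"rz":0,"claw":0},
  {"tx":0,"ty":0,"tz":0,"rx":0,"ry":0,"rz":0,"claw":0},
])

```text
time_s: 16.88
tool_pos: [0.39, -0.3518, 0.0303]
eef_rot: [0.794, 0.608, 0.0, 0.004]
force: [0.9, 0.1, -0.3]
grip_width: 0.001
finger_force: 0.0
```

servo_tool([
  {"tx":0,"ty":1,"tz":0,"rx":0,"ry":0,"rz":0,"claw":0},
  {"tx":0,"ty":1,"tz":0,"rx":0,"ry":0,"rz":0,"claw":0},
  {"tx":0,"ty":0.5,"tz":0,"rx":0,"ry":0,"rz":0,"claw":0},
  {"tx":0,"ty":0.3,"tz":0,"rx":0,"ry":0,"rz":0,"claw":0},
  {"tx":0,"ty":0.2,"tz":0,"rx":0,"ry":0,"rz":0,"claw":0},
  {"tx":0,"ty":0,"tz":0,"rx":0,"ry":0,"rz":0,"claw":0},
])

```text
time_s: 17.38
tool_pos: [0.4189, -0.3515, 0.0293]
eef_rot: [0.792, 0.61, -0.0, -0.0]
force: [-0.6, -0.3, -0.4]
grip_width: -0.001
finger_force: 0.0
```

```bash
python3 look.py w13 board; python3 edge.py w13 | grep -v None.far.None
```

```text
t 17.38 tcp [-36.7 -49.   29.3] yawx 1.313 z [-0.  0. -1.] F [-0.6 -0.3 -0.4] g -0.0
[-36.8  31.7 173.4]
board 0.73 [394. 269.] [  6.2 -35.4  48.4]
-90 near 7.4 far 46.1 fence None
-75 near 25.2 far 47.7 fence None
-60 near -17.0 far 50.9 fence None
-45 near -48.9 far 50.9 fence None
-30 near -18.9 far 51.1 fence 49.7
-15 near -18.9 far 51.0 fence None
0 near -18.8 far 52.2 fence None
15 near -18.7 far 51.4 fence None
30 near -18.7 far 51.5 fence None
45 near 50.1 far 52.3 fence None
60 near 50.4 far 52.1 fence None
ends [-91.1  30.1]
```

servo_tool([
  {"tx":0,"ty":0.2,"tz":0,"rx":0,"ry":0,"rz":0,"claw":0},
  {"tx":0,"ty":0.2,"tz":0,"rx":0,"ry":0,"rz":0,"claw":0},
  {"tx":0,"ty":0.1,"tz":0,"rx":0,"ry":0,"rz":0,"claw":0},
  {"tx":0,"ty":0,"tz":0,"rx":0,"ry":0,"rz":0,"claw":0},
])

```text
time_s: 17.82
tool_pos: [0.4223, -0.3532, 0.0293]
eef_rot: [0.793, 0.609, -0.0, -0.001]
force: [-2.5, 1.1, 2.5]
grip_width: -0.0
finger_force: 1.7
```

servo_tool([
  {"tx":0,"ty":-1,"tz":0,"rx":0,"ry":0,"rz":0,"claw":0},
  {"tx":0,"ty":-2.5,"tz":0,"rx":0,"ry":0,"rz":0,"claw":0},
  {"tx":0,"ty":-2,"tz":-3,"rx":0,"ry":0,"rz":0,"claw":0},
  {"tx":-1,"ty":0,"tz":-3.5,"rx":0,"ry":0,"rz":0,"claw":0},
  {"tx":-2,"ty":0,"tz":-3.5,"rx":0,"ry":0,"rz":0,"claw":0},
  {"tx":-2,"ty":0,"tz":-3.5,"rx":0,"ry":0,"rz":0,"claw":0},
  {"tx":-2,"ty":0,"tz":-3.5,"rx":0,"ry":0,"rz":0,"claw":0},
  {"tx":-2,"ty":0,"tz":-3,"rx":0,"ry":0,"rz":0,"claw":0},
  {"tx":-2,"ty":0,"tz":-2,"rx":0,"ry":0,"rz":0,"claw":0},
  {"tx":0,"ty":0,"tz":0,"rx":0,"ry":0,"rz":0,"claw":0},
])

```text
time_s: 18.65
tool_pos: [0.3421, -0.4508, 0.2546]
eef_rot: [0.793, 0.609, -0.0, 0.006]
force: [-0.8, -0.9, 1.2]
grip_width: 0.0
finger_force: 0.0
```

```bash
python3 look.py w14 long_stop_tip short_stop_tip board_end board_mid; python3 edge.py w14 | grep -v None.far.None; python3 -c "
from h import *
z=np.load('w14.npz')
m=eyes.camera_model('top'); im,d=eyes.read_camera('top'); a=cv2.resize(im[190:280,250:420,::-1],(793,420)); cv2.imwrite('pics/fin.png',a)
"
```

```text
t 18.65 tcp [ -85.3 -164.8  254.6] yawx 1.309 z [ 0.006 -0.01  -1.   ] F [-0.8 -0.9  1.2] g 0.0
[-86.4 -83.  398.1]
long_stop_tip 0.76 [395. 135.] [  18.5 -131.1   66.4]
short_stop_tip 0.7 [528.  23.] [ 74.3 -46.5 147.2]
board_end 0.59 [380. 131.] [  16.6 -133.5   23. ]
board_mid 0.63 [387.  40.] [  9.7 -50.5  49.6]
-120 near -19.9 far 50.3 fence 49.4
-105 near -19.6 far 50.0 fence 50.0
-90 near -19.6 far 50.5 fence 50.5
-75 near -19.4 far 50.9 fence 50.3
-60 near -19.2 far 50.2 fence 43.0
-45 near -19.0 far 33.5 fence None
-30 near -19.1 far 39.8 fence 50.5
-15 near 5.7 far 50.9 fence None
ends [-284.6  -18. ]
```

View pics/w14.png

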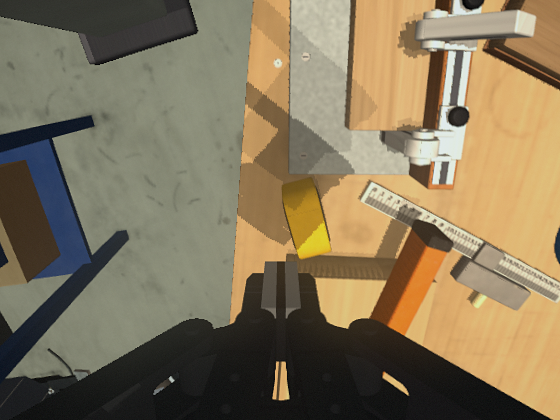

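The board lies flush along the fence, with its right end at row 130 against the lowered stop at (400,140). The short stop is still parked at (480,25), and nothing nearby has been disturbed.

```bash
python3 -c "
from station import robot
print(robot.sign_off())"
```

```text
the job is handed in; nothing more can be done
None
```

I handed the job in at about 19 s: the farther stop hangs fully down, the other is still parked, and the board lies flat along the fence with its end against the lowered stop; the verdict was not reported back.

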